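Line up culture dishes for the batch photograph

ROBOT

A 6-joint arm with a two-finger parallel gripper is mounted at the origin on a cart in front of the work surface, level with it; the furniture and walls round the work are solid. World frame = base frame: x ahead of the robot, y to its left, z up, the work surface at z = 0. Lengths are in m, angles in rad, forces in N, time in s.
With the tool pointing down it reaches from about 0.35 to 0.775 m from the base axis. Payload 7.3 kg.
Tool frame: the origin (TCP) lies at the very end of the fingers, on their centre line; the grasp point (between the pads) lies 19 mm behind it; z points along the fingers, y is the line along which they close (so a half turn about z gives the same grasp; the last joint's range is limited). The gripper opens to 92 mm and grips with 3 to 60 N. Pads are 19 mm wide; open, the fingers measure 130 mm over their backs; the gripper's body (75 mm by 190 mm) begins 47 mm behind the grasp point.
Start: joints at [-1.33, 0.342, 1.524, -0, 1.275, -0.146], TCP at [0.198, -0.486, 0.227] pointing down, gripper open.
Joint ranges: [-2.53, 2.53], [-0.77, 2.02], [0.04, 2.7], [-1, 4.14], [0.28, 2.66], [-3.11, 3.11]. Speed limits (rad/s): [2.57, 2.57, 3.14, 3.14, 3.14, 3.14].

INTERFACE

Orientations are given as [roll, pitch, yaw] about the fixed x, y, z axes, in that order (R = Rz(yaw) Ry(pitch) Rx(roll)).
In Python, from cell import robot gives the robot as it stands. The module is installed in compiled form; this text tells all that it offers.
- The arm moves only by the tool arm_command, never from a script. Its argument "moves" is a list of rows, each a list of 3 entries, a list of its own where there are three numbers: the shift along the tool's x, y, z in m, then the turn, a rotation vector about the tool's x, y, z in rad, then the finger opening in m, from 0 to 0.0918. In form: [[[dx, dy, dz], [ax, ay, az], claw], ...]. A call has exactly 5 rows; each row is the pose to reach, as a shift and turn from the pose commanded when the call began, along the tool's axes at that moment; what a row does not reach only later rows make up. A row lasts 1/10 s, in which the tool goes at most 50 mm and 8.59 degrees, less where a joint would pass 70% of its speed; a pose out of reach is approached as far as the arm can. A call with a gripper value outside its range is refused whole. The fingers move at their own pace and stop on an object; "squeeze" is the grip in N (left out, the last holds). Time passes only in rows, so rows that repeat a pose let the fingers close, or fill a call up. It gives the time, the measured TCP pose, the force, the opening and the grip force at its end, in the units of the state.
- robot.observe(): the state, without advancing time (a new reading comes with each control period).
- robot.read_camera(name): name is "side" or "top"; returns the picture (480x640x3 uint8, red, green, blue); there is no depth.
- robot.camera_model(name): a dict with "fx", "fy", "cx", "cy" (pixels), "k1" (the pictures are not rectified: a ray, as slopes to the right and down, at radius r is drawn at 1 + k1 r^2 times it, then the intrinsics apply), "R" (3x3) and "t" (3): a world point X has camera coordinates R X + t. Camera axes: x right, y down, z forward; pixel columns grow to the right and rows downward; lengths in m; the calibration is good to about 2 mm. A picture is of the moment at which its call begins. camera_model takes no time and is no camera call.
- robot.hand_in(): hands the job in; it is judged then, once.
The state is a dict: "time": time; "qpos": joint angles; "qvel": joint speeds; "joint_efforts": joint torques, N m; "tool_pos": TCP position; "tool_rot": TCP orientation; "contact_force": force on the tool from outside, world axes, zero at the start; "torque": the same for the moment, N m; "opening": finger opening in m; "grip_force": force on a finger pad.
Only numpy, scipy, OpenCV 4.12 (cv2) and the standard library are available. Lean on these libraries where they do the work, as an engineer would, in place of code of your own. Each camera call takes 0.05 s, during which the arm holds its last target. There are 200 camera calls.

TASK

Get the batch of small white culture dishes ready for its photograph. First pull the lock plug out of the trigger box and put it in the low carton tray; then take the straightedge by its handle and push the dishes with it until every one lies with its middle on the long white line of the grey mat, in one straight row, touching the dishes only with the straightedge, never with the gripper. Stand the straightedge back in the white frame printed on the mat, let go of it, and press the start button on the trigger box fully down; leave the tape roll, the dropper bottle and the gauze roll alone.

Things in the scene. Friction and masses are not known exactly. Their poses are not given: they have to be found in the camera images.
- mat: flat grey printed mat, 290 x 330 mm, 6 mm thick, fixed on the table. Origin on its underside below the middle of its long white line, which runs 300 mm along the mat's y; its x points away from the robot; it reaches from x = -180 to +110 mm. The dishes start on the robot's side of the line, between it and the straightedge's frame
- line (a point): the middle of the white line, on the mat's top, axes as the mat's: y along the line
- park (a point): the middle of the white frame (40 mm in x, 280 mm in y) for the straightedge, 135 mm from the line on the robot's side; axes as the mat's
- straightedge: aluminium bar 26 mm wide (x), 270 mm long (y), 12 mm high, upright pushing edges at x = +13 and -13 mm; in its middle an upright black handle, 14 mm thick (x), 70 mm wide (y), from 18 to 95 mm above the underside: grip it across its thickness, above the bar. Origin: middle of the underside. About 0.25 kg. Starts in the white frame
- dish0: closed round white culture dish lying flat, 35 mm across, 12 mm high, 25 g; origin at the middle of its underside. Two to four of the four dishes are present, each in its own place at least 58 mm from the next along the line
- dish1: closed round white culture dish lying flat, 35 mm across, 12 mm high, 25 g; origin at the middle of its underside. Two to four of the four dishes are present, each in its own place at least 58 mm from the next along the line
- dish2: closed round white culture dish lying flat, 35 mm across, 12 mm high, 25 g; origin at the middle of its underside. Two to four of the four dishes are present, each in its own place at least 58 mm from the next along the line
- dish3: closed round white culture dish lying flat, 35 mm across, 12 mm high, 25 g; origin at the middle of its underside. Two to four of the four dishes are present, each in its own place at least 58 mm from the next along the line
- trigger_box: white box 120 x 70 x 44 mm, fixed to the table; origin at the middle of its underside. On its flat top: the lock plug's socket, an opening at x = +28 mm, and the start button at x = -30 mm, both at y = 0
- socket (a point): the middle of the socket's mouth, on the top of the trigger box
- plug: lock plug: grey handle 30 mm (x) x 16 mm (y), 0 to 35 mm above the origin along z (lowest 4 mm: a flange 20 mm in y); steel shank 18 x 12 mm, 26 mm long, below the origin. 45 g. Starts in the socket, flange on the box's top, axes as the box's; a sprung ball holds it until pulled straight up with about 5 to 10 N; free after 26 mm
- tray: low carton tray, open at the top, 95 mm (its x) x 125 mm (its y), rim 22 mm high, floor 3 mm, walls 3 mm; fixed. Origin at the middle of its underside
- start (a joint): the start button's travel: 0 when up, 0.006 m when fully down; a spring of 5 N brings it back
- start_top (a point): the middle of the start button's top face (24 mm across), pressed straight down
- microscope: black and cream microscope, fixed, standing between the mat and the trigger box near the robot's edge of the table, about 0.2 m wide and 0.4 m tall: carry the gripper over or round it; to be left alone
- tape: a roll of masking tape lying flat, 69 mm across, 19 mm high; to be left alone
- dropper: a slim dropper bottle with a dark tip, 27 mm across, 86 mm tall; to be left alone
- gauze: a white gauze roll standing upright, 56 mm across, 108 mm tall; to be left alone

How it is judged:
On the way, in this order (a step that is already met when the one before it is completed fails the run):
1. the lock plug is out of its socket and is released in the carton tray (x of plug in the frame of tray between -0.045 and 0.045 m and y of plug in the frame of tray between -0.06 and 0.06 m and z of plug in the frame of tray below 0.045 m and linear speed of plug below 0.03 m/s and contact force between the fingers and plug below 0.1 N), for 0.2 s.
2. every dish lies flat on the white line (x of dish0 in the frame of line between -0.0045 and 0.0045 m and y of dish0 in the frame of line between -0.16 and 0.16 m and angle between each of dish0, dish1, dish2, dish3's own z axis and vertical below 0.12 rad and linear speed of each of dish0, dish1, dish2, dish3 below 0.02 m/s and x of dish1 in the frame of line between -0.0045 and 0.0045 m and y of dish1 in the frame of line between -0.16 and 0.16 m and x of dish2 in the frame of line between -0.0045 and 0.0045 m and y of dish2 in the frame of line between -0.16 and 0.16 m and x of dish3 in the frame of line between -0.0045 and 0.0045 m and y of dish3 in the frame of line between -0.16 and 0.16 m), for 0.2 s.
3. the start button is pressed fully down while the dishes lie on the line and the straightedge stands released in its frame (all of step 2 and x of straightedge in the frame of park between -0.02 and 0.02 m and y of straightedge in the frame of park between -0.03 and 0.03 m and angle between the y axis of straightedge and the y axis of park, either way round below 0.15 rad and angle between straightedge's own z axis and vertical below 0.1 rad and height (world z) of straightedge below 0.012 m and contact force between the fingers and straightedge below 0.1 N and value of joint start above 0.0045 m), for 0.05 s.
At the end, for the whole second after the job is handed in: every dish at rest, flat, middle within 4.5 mm of the white line (160 mm of its middle along it); straightedge released on the mat within 20 mm across, 30 mm along and 0.15 rad of its frame; lock plug released in the carton tray; start button up again (all of step 1 and all of step 2 and x of straightedge in the frame of park between -0.02 and 0.02 m and y of straightedge in the frame of park between -0.03 and 0.03 m and angle between the y axis of straightedge and the y axis of park, either way round below 0.15 rad and angle between straightedge's own z axis and vertical below 0.1 rad and height (world z) of straightedge below 0.012 m and contact force between the fingers and straightedge below 0.1 N and value of joint start below 0.002 m); the robot touches nothing.
It fails at once if the gripper's fingers touch a dish (contact force between the fingers and dish0 above 0.3 N or contact force between the fingers and dish1 above 0.3 N or contact force between the fingers and dish2 above 0.3 N or contact force between the fingers and dish3 above 0.3 N).
It fails at once if the tape roll, the dropper bottle or the gauze roll is moved more than 3 cm (distance of any of tape, dropper, gauze from where it was at the start of the episode above 0.03 m).
Of dish0, dish1, dish2, dish3 only 2 to 4 are there at a start; the rules pass over those that are not, and their reading is None.
At some moment in a run one of dish0, dish1, dish2, dish3 may be knocked a few centimetres aside while the robot is not near it.
Once in a run the grip may slacken for a moment while it holds something.
It also fails if it takes over 210 s, if anything falls off the work surface, if the arm or the gripper's body presses on something with over 40 N, if the wrist force passes 120 N, or if a joint passes its speed limit or range.

## Working session

There is one attempt and no reset: what is moved stays moved. The work goes in short steps, Python scripts to look and compute and a tool call to move; the robot and the scene stay as the last step left them, time stands still between calls to the robot, and variables do not carry over. Pictures are saved under pics/ and viewed, at most 14 in all, crops included, and the job is handed in when it is done.

Besides the shell and the picture viewer there is one more tool, called after "Emit:" as a command line: name --argument value ..., lists and objects as JSON in quotes. arm_command: Moves the arm, as the interface text tells. Its arguments: {"type":"object","properties":{"moves":{"type":"array"},"squeeze":{"type":"number"}},"required":["moves"]}

```bash
ls; mkdir -p pics; python3 - <<'E'
from cell import robot
import cv2
for n in("top","side"):
    cv2.imwrite(f"pics/{n}0.png",robot.read_camera(n)[:,:,::-1]); m=robot.camera_model(n); print(n,m)
o=robot.observe(); print(o)
E
```

```text
pics
top {'fx': 450.7899971669085, 'fy': 450.7899971669085, 'cx': 318.3948211082012, 'cy': 240.79420517376371, 'k1': -0.02283148527457324, 'R': array([[-0.12252239, -0.99246263, -0.00248745],
       [-0.96571127,  0.11979713, -0.23032672],
       [ 0.22888865, -0.02581802, -0.97311018]]), 't': array([0.24587188, 0.53793405, 1.10987098])}
side {'fx': 604.0849911703059, 'fy': 604.0849911703059, 'cx': 315.75859219904027, 'cy': 239.39931458785068, 'k1': -0.06658901774400591, 'R': array([[-0.83770093, -0.54563207, -0.02329817],
       [-0.25969308,  0.43550616, -0.86191292],
       [ 0.48043383, -0.71597488, -0.50652079]]), 't': array([0.55045048, 0.10516831, 1.35752131])}
{'time': 0.1, 'qpos': array([-1.33000115e+00,  3.42644032e-01,  1.52490651e+00, -3.59281704e-05,
        1.27538666e+00, -1.46031696e-01]), 'qvel': array([ 0.00168014, -0.00135574, -0.0022721 , -0.00043391,  0.00083465,
        0.00023781]), 'joint_efforts': array([ 1.66164737e-03, -4.32005882e+01, -2.44694191e+01,  7.20251631e-02,
        5.26625512e-02, -4.25681242e-05]), 'tool_pos': array([ 0.19796679, -0.48586287,  0.22612436]), 'tool_rot': array([-3.14025741e+00, -1.61658006e-04,  3.86837243e-01]), 'contact_force': array([-0.52599791, -0.18448672, -0.95651963]), 'torque': array([0.03789752, 0.01438471, 0.02535999]), 'grip_force': 0.0, 'opening': 0.09204612577293528}
```

View pics/top0.png

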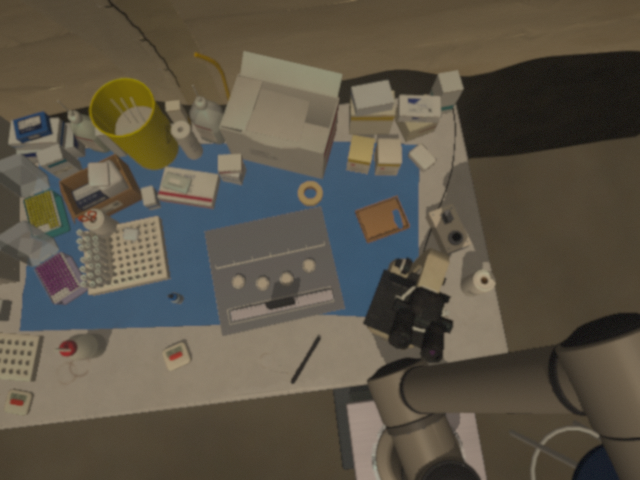

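View pics/side0.png

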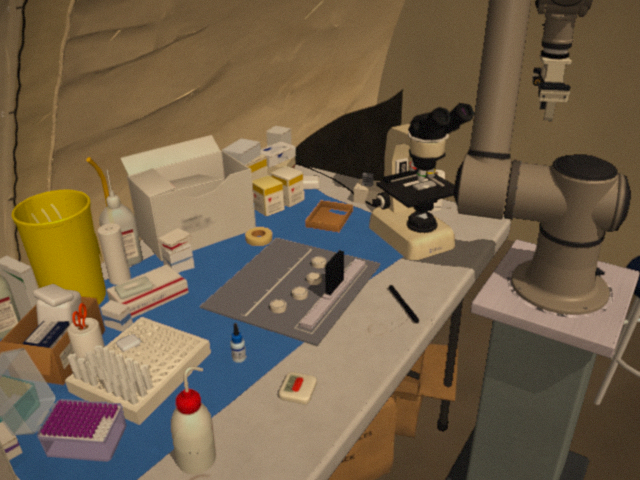

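```bash
cat > h.py <<'E'
import numpy as np, cv2
from cell import robot
from scipy.spatial.transform import Rotation as Ro
def cam(n):
    m=robot.camera_model(n); K=np.array([[m['fx'],0,m['cx']],[0,m['fy'],m['cy']],[0,0,1.]])
    return K,m['k1'],np.array(m['R']),np.array(m['t'])
def ray(n,uv):
    K,k,R,t=cam(n); p=cv2.undistortPoints(np.array(uv,float).reshape(-1,1,2),K,np.array([k,0,0,0.])).reshape(-1,2)
    d=np.c_[p,np.ones(len(p))]@R; return -R.T@t,d
def plane(n,uv,z):
    c,d=ray(n,uv); return c+d*((z-c[2])/d[:,2])[:,None]
def proj(n,X):
    K,k,R,t=cam(n); return cv2.projectPoints(np.array(X,float).reshape(-1,1,3),cv2.Rodrigues(R)[0],t,K,np.array([k,0,0,0.]))[0].reshape(-1,2)
def tri(u,v):
    c1,d1=ray('top',[u]);c2,d2=ray('side',[v]); A=np.c_[d1[0],-d2[0]]
    s=np.linalg.lstsq(A,c2-c1,rcond=None)[0]; p=c1+s[0]*d1[0];q=c2+s[1]*d2[0]; return (p+q)/2,np.linalg.norm(p-q)
E
python3 - <<'E'
import cv2
a=cv2.imread('pics/top0.png')
cv2.imwrite('pics/c1.png',cv2.resize(a[170:310,340:500],None,fx=5,fy=4.28,interpolation=cv2.INTER_CUBIC) if 0 else cv2.resize(a[185:305,350:500],None,fx=5,fy=5,interpolation=cv2.INTER_CUBIC))
b=cv2.imread('pics/side0.png')
cv2.imwrite('pics/c2.png',cv2.resize(b[120:260,300:460],None,fx=4,fy=4,interpolation=cv2.INTER_CUBIC))
E
```

```text
(no output)
```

View pics/c1.png

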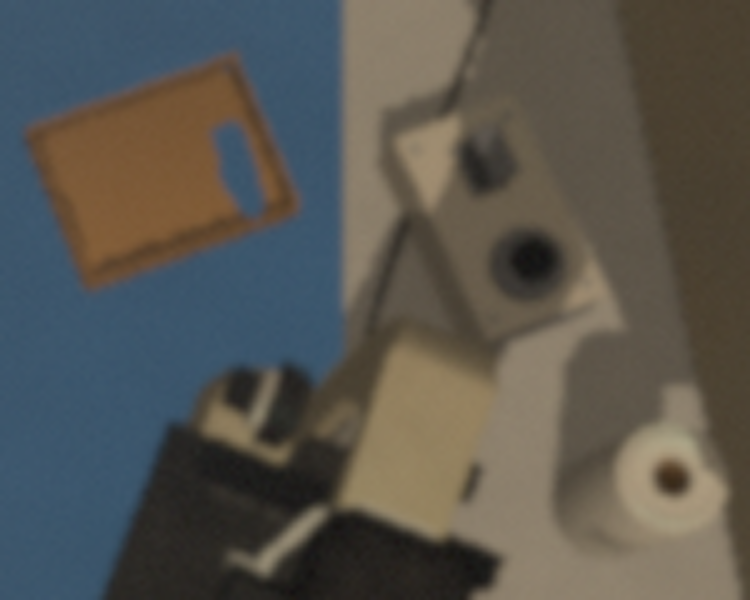

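View pics/c2.png

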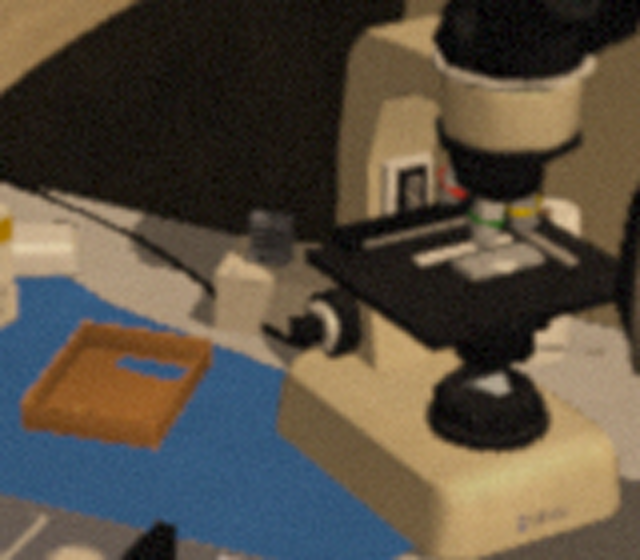

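```bash
python3 - <<'E'
from h import *
np.set_printoptions(precision=4,suppress=True)
T=lambda x,y:[350+x/5,185+y/5]
print('cam',ray('top',[[0,0]])[0],ray('side',[[0,0]])[0])
print('boxtop',plane('top',[T(395,140),T(490,335),T(605,295),T(510,95)],.044))
print('button',plane('top',[T(530,258)],.050))
print('plug top',plane('top',[T(488,150),T(490,160)],.079), plane('side',[[367.5,174]],.079))
print(tri(T(489,152),[367.5,178]))
print('tray rim',plane('top',[T(25,130),T(235,55),T(298,210),T(90,290)],.022))
print('gauze',plane('top',[T(668,478)],.108))
print('tape',plane('top',[[310,193]],.019))
# mat
hsv=cv2.cvtColor(cv2.imread('pics/top0.png'),cv2.COLOR_BGR2HSV)
for n,p in dict(d0=(238,282),d1=(263,283),d2=(286,279),d3=(309,266),mat1=(206,232),mat2=(320,209),mat3=(344,308),mat4=(224,333),lA=(217,268),lB=(324,245),h=(281,302)).items():
    print(n,hsv[p[1],p[0]],plane('top',[p],.018 if n[0]=='d' else .006))
E
```

```text
cam [0.2956 0.2082 1.2045] [-0.1638  1.2265  0.7911]
boxtop [[ 0.6081 -0.1269  0.044 ]
 [ 0.4964 -0.1575  0.044 ]
 [ 0.5102 -0.2222  0.044 ]
 [ 0.6255 -0.1933  0.044 ]]
button [[ 0.5337 -0.1845  0.05  ]]
plug top [[ 0.5874 -0.164   0.079 ]
 [ 0.5819 -0.164   0.079 ]] [[ 0.5855 -0.163   0.079 ]]
(array([ 0.5898, -0.17  ,  0.0629]), np.float64(0.0014733647872323672))
tray rim [[ 0.6446  0.0671  0.022 ]
 [ 0.6732 -0.0542  0.022 ]
 [ 0.5814 -0.0737  0.022 ]
 [ 0.5512  0.0451  0.022 ]]
gauze [[ 0.404  -0.2109  0.108 ]]
tape [[0.7125 0.1832 0.019 ]]
d0 [ 17  70 157] [[0.4895 0.402  0.018 ]]
d1 [ 18  71 158] [[0.4787 0.3364 0.018 ]]
d2 [ 18  71 158] [[0.4819 0.2748 0.018 ]]
d3 [ 18  70 156] [[0.5091 0.2101 0.018 ]]
mat1 [18 14 90] [[0.6402 0.4802 0.006 ]]
mat2 [15 22 93] [[0.6671 0.1609 0.006 ]]
mat3 [103  23  98] [[0.3882 0.1317 0.006 ]]
mat4 [ 16  38 100] [[0.3622 0.4515 0.006 ]]
lA [ 16  47 124] [[0.5363 0.4572 0.006 ]]
lB [ 21  44 111] [[0.5639 0.1627 0.006 ]]
h [18 27 47] [[0.4243 0.2952 0.006 ]]
```

```bash
python3 - <<'E'
from h import *
np.set_printoptions(precision=3,suppress=True)
S=lambda x,y:[300+x/4,120+y/4]
print('base z0',plane('side',[S(285,440),S(440,560),S(628,490)],0.0))
print('eyep',tri([401,328],[430,120]),tri([434,342],[462,112]))
print('head cream top',[tri([T0,T1],s)[0] for T0,T1,s in [(437,252,[400,128])]])
for z in(.1,.2,.3,.4): print(z,plane('top',[[420,255],[450,258],[365,325],[395,260],[440,355],[400,350]],z)[:,:2].tolist())
# tool-frame offsets
o=robot.observe(); R=Ro.from_euler('xyz',o['tool_rot']).as_matrix()
for X in [(.589,-.169,.30)]: print(R.T@(np.array(X)-o['tool_pos']))
E
```

```text
base z0 [[ 0.487 -0.008  0.   ]
 [ 0.336  0.074  0.   ]
 [ 0.269 -0.063  0.   ]]
eyep (array([0.315, 0.055, 0.353]), np.float64(0.006495491139164608)) (array([ 0.274, -0.003,  0.36 ]), np.float64(0.01025586417476064))
head cream top [array([ 0.453, -0.066,  0.272])]
0.1 [[0.48786593875184964, -0.06876457720573881], [0.47105729892836934, -0.14197299741958297], [0.33429414961577325, 0.09290078234026226], [0.48302316585371846, -0.0046045599109651725], [0.242401484263721, -0.07417872891435784], [0.2657745079114001, 0.01856527049711812]]
0.2 [[0.4704569525201976, -0.0436866976586463], [0.4551700915476307, -0.11026715589816238], [0.33078886429380117, 0.10334220541818001], [0.46605262255698243, 0.014664559473569178], [0.24721574865876197, -0.04861067635788818], [0.2684726835900151, 0.03573669736967325]]
0.3 [[0.45304796628854554, -0.018608818111553793], [0.439282884166892, -0.07856131437674169], [0.327283578971829, 0.11378362849609777], [0.44908207926024635, 0.03393367885810353], [0.25203001305380296, -0.023042623801418416], [0.27117085926863005, 0.052908124242228405]]
0.4 [[0.4356389800568935, 0.006469061435538742], [0.4233956767861533, -0.04685547285532099], [0.3237782936498569, 0.12422505157401555], [0.43211153596351026, 0.053202798242637905], [0.25684427744884397, 0.0025254287550512955], [0.273869034947245, 0.07007955111478356]]
[ 0.482 -0.146 -0.074]
```

Emit:
arm_command --moves '[[[0.03,-0.008,-0.03],[0,0,0.03],0.07],[[0.075,-0.022,-0.05],[0,0,0.06],0.07],[[0.12,-0.036,-0.06],[0,0,0.09],0.07],[[0.165,-0.05,-0.07],[0,0,0.12],0.07],[[0.21,-0.064,-0.074],[0,0,0.131],0.07]]' --squeeze 30

```text
time: 0.6
tool_pos: [0.3697, -0.3465, 0.3016]
tool_rot: [3.14, -0.001, 0.254]
contact_force: [1.5, -1.5, -0.4]
opening: 0.0706
grip_force: 0.0
```

```bash
cat >> h.py <<'E'
def go(X,yaw=None):
    "shift in tool axes and tool-z turn to world X, yaw"
    o=robot.observe(); R=Ro.from_euler('xyz',o['tool_rot']).as_matrix()
    print('t',round(o['time'],2),'pos',o['tool_pos'].round(4),'rot',o['tool_rot'].round(4),'op',round(o['opening'],4),'grip',round(o['grip_force'],1),'F',o['contact_force'].round(1))
    r='' if yaw is None else (Ro.from_matrix(R).inv()*Ro.from_euler('xyz',[np.pi,0,yaw])).as_rotvec().round(4)
    print('shift',(R.T@(np.array(X)-o['tool_pos'])).round(4),'turn',r)
E
python3 -c "
from h import *
go((.589,-.169,.25),.256)"
```

```text
t 0.6 pos [ 0.3697 -0.3465  0.3016] rot [ 3.1404e+00 -5.0000e-04  2.5440e-01] op 0.0706 grip 0.0 F [ 1.5 -1.5 -0.4]
shift [ 0.2569 -0.1167  0.0516] turn [ 0.0012 -0.0005 -0.0016]
```

Emit:
arm_command --moves '[[[0.045,-0.02,0],[0,0,0],0.07],[[0.09,-0.04,0],[0,0,0],0.07],[[0.135,-0.06,0],[0,0,0],0.07],[[0.18,-0.08,0],[0,0,0],0.07],[[0.225,-0.1,0.01],[0,0,0],0.07]]'

```text
time: 1.1
tool_pos: [0.5623, -0.1928, 0.2916]
tool_rot: [3.14, -0.002, 0.256]
contact_force: [0.3, -0.8, -0.5]
opening: 0.0699
grip_force: 0.0
```

Emit:
arm_command --moves '[[[0.02,-0.01,0.02],[0,0,0],0.07],[[0.032,-0.0165,0.05],[0,0,0],0.07],[[0.032,-0.0165,0.09],[0,0,0],0.07],[[0.032,-0.0165,0.12],[0,0,0],0.07],[[0.032,-0.0165,0.12],[0,0,0],0.07]]'

```text
time: 1.6
tool_pos: [0.5847, -0.1688, 0.1657]
tool_rot: [-3.135, 0.008, 0.256]
contact_force: [-0.4, -1.0, 0.7]
opening: 0.0701
grip_force: 0.0
```

```bash
python3 -c "
from h import *
go((.589,-.169,.05),.256)
for n in('top','side'):cv2.imwrite(f'pics/{n}1.png',robot.read_camera(n)[:,:,::-1])
a=cv2.imread('pics/top1.png')[185:305,350:500];b=cv2.imread('pics/side1.png')[90:210,290:440]
cv2.imwrite('pics/c3.png',cv2.resize(np.hstack([a,b]),(800,320),interpolation=cv2.INTER_CUBIC))
"
```

```text
t 1.6 pos [ 0.5847 -0.1688  0.1657] rot [-3.1353  0.0083  0.2562] op 0.0701 grip 0.0 F [-0.4 -1.   0.7]
shift [0.0051 0.002  0.1156] turn [-0.0063  0.0083  0.0002]
```

View pics/c3.png

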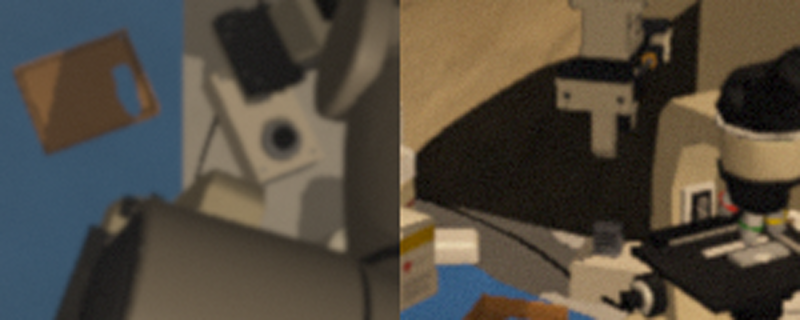

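Emit:
arm_command --moves '[[[0.004,0.001,0.03],[0,0,0],0.06],[[0.004,0.001,0.06],[0,0,0],0.06],[[0.004,0.001,0.08],[0,0,0],0.06],[[0.004,0.001,0.085],[0,0,0],0.06],[[0.004,0.001,0.085],[0,0,0],0.06]]'

```text
time: 2.2
tool_pos: [0.5923, -0.1706, 0.0872]
tool_rot: [3.14, -0.001, 0.256]
contact_force: [0.2, -0.8, 0.3]
opening: 0.0604
grip_force: 0.0
```

```bash
python3 -c "
from h import *
go((.589,-.169,.05),.256)
for n in('top','side'):cv2.imwrite(f'pics/{n}2.png',robot.read_camera(n)[:,:,::-1])
a=cv2.imread('pics/top2.png')[185:265,410:510];b=cv2.imread('pics/side2.png')[130:210,320:420]
cv2.imwrite('pics/c4.png',cv2.resize(np.hstack([a,b]),(800,320),interpolation=cv2.INTER_CUBIC))
"
```

```text
t 2.2 pos [ 0.5923 -0.1706  0.0872] rot [ 3.1404e+00 -1.5000e-03  2.5550e-01] op 0.0604 grip 0.0 F [ 0.2 -0.8  0.3]
shift [-0.0028 -0.0025  0.0371] turn [ 0.0012 -0.0015 -0.0005]
```

View pics/c4.png

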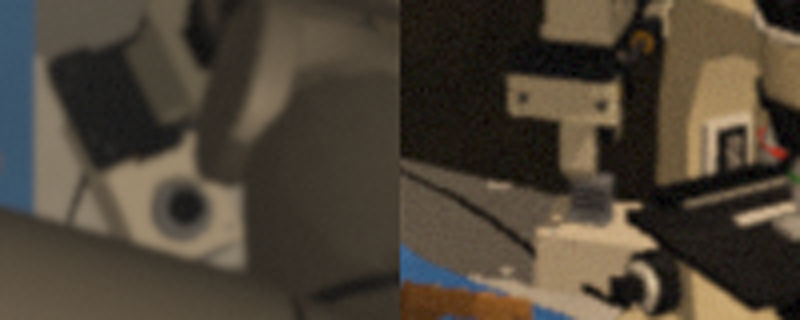

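Emit:
arm_command --moves '[[[-0.003,-0.002,0.01],[0,0,0],0.06],[[-0.003,-0.002,0.025],[0,0,0],0.06],[[-0.003,-0.002,0.035],[0,0,0],0.06],[[-0.003,-0.002,0.036],[0,0,0],0.06],[[-0.003,-0.002,0.036],[0,0,0],0.04]]'

```text
time: 2.8
tool_pos: [0.5881, -0.169, 0.0498]
tool_rot: [3.142, 0.0, 0.256]
contact_force: [0.3, -1.3, 0.5]
opening: 0.0553
grip_force: 0.0
```

Emit:
arm_command --moves '[[[0,0,0],[0,0,0],0.03],[[0,0,0],[0,0,0],0.02],[[0,0,0],[0,0,0],0.01],[[0,0,0],[0,0,0],0.005],[[0,0,0],[0,0,0],0.005]]' --squeeze 30

```text
time: 3.3
tool_pos: [0.5878, -0.1679, 0.0501]
tool_rot: [-3.139, 0.0, 0.255]
contact_force: [-2.6, 13.8, 10.7]
opening: 0.0165
grip_force: 7.3
```

Emit:
arm_command --moves '[[[0,-0.001,0],[0,0,0],0.005],[[0,-0.0015,0],[0,0,0],0.005],[[0,-0.0015,0],[0,0,0],0.005],[[0,-0.0015,0],[0,0,0],0.005],[[0,-0.0015,0],[0,0,0],0.005]]' --squeeze 35

```text
time: 3.8
tool_pos: [0.5877, -0.1673, 0.05]
tool_rot: [-3.141, -0.0, 0.256]
contact_force: [-2.1, 4.4, 5.2]
opening: 0.0159
grip_force: 35.0
```

Emit:
arm_command --moves '[[[0,-0.0015,-0.004],[0,0,0],0.005],[[0,-0.0015,-0.01],[0,0,0],0.005],[[0,-0.0015,-0.02],[0,0,0],0.005],[[0,-0.0015,-0.035],[0,0,0],0.005],[[0,-0.0015,-0.05],[0,0,0],0.005]]'

```text
time: 4.3
tool_pos: [0.5879, -0.1665, 0.1012]
tool_rot: [3.14, -0.001, 0.256]
contact_force: [0.6, 0.9, -1.6]
opening: 0.016
grip_force: 35.0
```

```bash
python3 -c "
from h import *
go((.615,-.0,.12),.256)"
```

```text
t 4.3 pos [ 0.5879 -0.1665  0.1012] rot [ 3.1404e+00 -1.2000e-03  2.5560e-01] op 0.016 grip 35.0 F [ 0.6  0.9 -1.6]
shift [ 0.0684 -0.1542 -0.0189] turn [ 0.0012 -0.0012 -0.0004]
```

```bash
python3 -c "
from h import *
o=robot.observe();q=o['qpos'];print(q.round(3))
P=[(np.array([-1.33,.3426,1.5249]),np.array([.19797,-.48586,.22612])),(q[:3],o['tool_pos'])]
A=[];b=[]
for qq,p in P:
    r=np.sqrt(p[0]**2+p[1]**2-.0763**2); s=qq[1]+qq[2]
    print('lat',p[1]*np.cos(qq[0])-p[0]*np.sin(qq[0]))
    A+=[[np.sin(qq[1]),np.sin(s),0],[np.cos(qq[1]),np.cos(s),1]];b+=[r,p[2]]
x=np.linalg.lstsq(A,b,rcond=None);print(x)
L1,L2,c=x[0]
for qq,p in P: print('elbow r,z rel c', L1*np.sin(qq[1]),L1*np.cos(qq[1]))
"
```

```text
[-0.401  0.613  1.441 -0.     1.086  0.914]
lat 0.07639226905572048
lat 0.0763313633868036
(array([ 0.47604591,  0.37553104, -0.11302136]), array([6.34175994e-07]), np.int32(3), array([1.96404183, 1.4582561 , 0.12660515]))
elbow r,z rel c 0.15992149363495764 0.4483802215985027
elbow r,z rel c 0.2738485958287873 0.38939267303039965
```

Emit:
arm_command --moves '[[[0.01,-0.03,-0.01],[0,0,0],0.005],[[0.03,-0.07,-0.01],[0,0,0],0.005],[[0.05,-0.115,-0.01],[0,0,0],0.005],[[0.0665,-0.154,-0.01],[0,0,0],0.005],[[0.0665,-0.154,0.01],[0,0,0],0.005]]' --squeeze 45

```text
time: 4.8
tool_pos: [0.6157, 0.0048, 0.0935]
tool_rot: [3.14, -0.008, 0.261]
contact_force: [-0.2, -0.7, -0.9]
opening: 0.0157
grip_force: 45.0
```

```bash
python3 -c "
from h import *
go((.613,-.0,.037),.256)"
```

```text
t 4.8 pos [0.6157 0.0048 0.0935] rot [ 3.1397 -0.0083  0.2611] op 0.0157 grip 45.0 F [-0.2 -0.7 -0.9]
shift [-0.0043  0.0038  0.0565] turn [ 0.0018 -0.0083  0.0051]
```

Emit:
arm_command --moves '[[[0,0,0.015],[0,0,0],0.005],[[0,0,0.03],[0,0,0],0.005],[[0,0,0.045],[0,0,0],0.005],[[0,0,0.052],[0,0,0],0.005],[[0,0,0.052],[0,0,0],0.005]]'

```text
time: 5.3
tool_pos: [0.6126, -0.0003, 0.0375]
tool_rot: [-3.142, 0.001, 0.256]
contact_force: [0.4, 0.3, -0.5]
opening: 0.0157
grip_force: 45.0
```

Emit:
arm_command --moves '[[[0,0,0.002],[0,0,0],0.005],[[0,0,0.002],[0,0,0],0.005],[[0,0,0.002],[0,0,0],0.03],[[0,0,0.002],[0,0,0],0.05],[[0,0,0.002],[0,0,0],0.06]]'

```text
time: 5.8
tool_pos: [0.6129, -0.0003, 0.0361]
tool_rot: [3.141, -0.001, 0.256]
contact_force: [-0.1, 0.5, -0.1]
opening: 0.0352
grip_force: 0.0
```

Emit:
arm_command --moves '[[[0,0,-0.02],[0,0,0],0.06],[[0,0,-0.06],[0,0,0],0.06],[[0,0,-0.1],[0,0,0],0.06],[[0,0,-0.14],[0,0,0],0.06],[[0,0,-0.18],[0,0,0],0.06]]'

```text
time: 6.3
tool_pos: [0.6125, -0.0002, 0.2176]
tool_rot: [3.141, -0.0, 0.256]
contact_force: [0.6, -0.3, 0.2]
opening: 0.0598
grip_force: 0.0
```

```bash
python3 -c "
from h import *
go((.613,-.0,.22),.256)
for n in('top','side'):cv2.imwrite(f'pics/{n}3.png',robot.read_camera(n)[:,:,::-1])
a=cv2.imread('pics/top3.png')[190:340,200:350];b=cv2.imread('pics/side3.png')[190:340,200:390]
cv2.imwrite('pics/c5.png',cv2.resize(np.hstack([a,b]),(800,353),interpolation=cv2.INTER_CUBIC))
"
```

```text
t 6.3 pos [ 6.125e-01 -2.000e-04  2.176e-01] rot [ 3.1414e+00 -2.0000e-04  2.5580e-01] op 0.0598 grip 0.0 F [ 0.6 -0.3  0.2]
shift [ 0.0006 -0.     -0.0024] turn [ 0.0002 -0.0002 -0.0002]
```

View pics/c5.png

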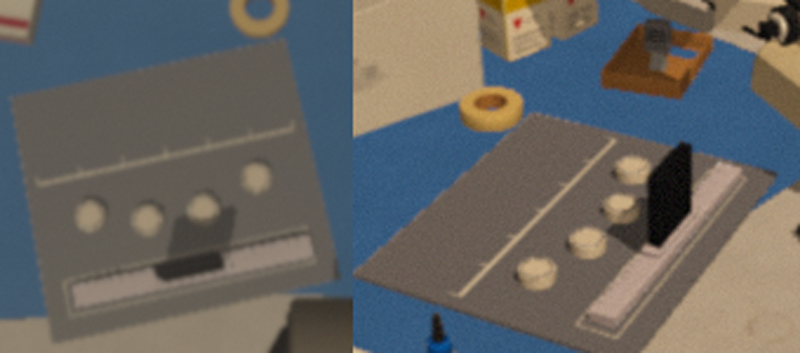

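```bash
cat >> h.py <<'E'
def linefit(n,img):
    "white line: subpixel ridge perpendicular to approx world line endpoints, returns world pts & fit x=a+b*y (z=.006)"
    g=cv2.GaussianBlur(cv2.cvtColor(img,cv2.COLOR_BGR2GRAY),(0,0),.7).astype(np.float32)
    A,B=LA,LB; u=(B-A)/np.linalg.norm(B-A); nn=np.array([-u[1],u[0]]); pts=[]
    ss=np.arange(.004,.293,.004); off=np.arange(-.012,.0121,.0005)
    for s in ss:
        W=np.array([np.r_[A+u*s+nn*o,.006] for o in off]); p=proj(n,W).astype(np.float32)
        v=cv2.remap(g,p[:,0].reshape(1,-1),p[:,1].reshape(1,-1),cv2.INTER_LINEAR)[0]
        v=v-np.percentile(v,40); m=np.clip(v-.4*v.max(),0,None)
        if v.max()>8: pts.append(A+u*s+nn*(m*off).sum()/m.sum())
    pts=np.array(pts); b,a=np.polyfit(pts[:,1],pts[:,0],1)
    r=pts[:,0]-a-b*pts[:,1]; k=abs(r)<.003; b,a=np.polyfit(pts[k,1],pts[k,0],1)
    return pts,a,b,r[k].std(),k.sum()
LA=np.array([.5363,.4572]);LB=np.array([.5639,.1627])
E
python3 - <<'E'
from h import *
np.set_printoptions(precision=4,suppress=True)
for f in('top0','top3','side0','side3'):
    im=cv2.imread(f'pics/{f}.png');p,a,b,s,k=linefit(f[:-1],im); print(f,'x@y.31',a+b*.31,'slope',b,s,k)
    h=cv2.cvtColor(im,cv2.COLOR_BGR2HSV); n=f[:-1]
    # mat polygon mask shrunk
    c=np.array([[.6402,.4802],[.6671,.1609],[.3882,.1317],[.3622,.4515]]); c=c.mean(0)+(c-c.mean(0))*.96
    m=np.zeros(h.shape[:2],np.uint8); cv2.fillPoly(m,[proj(n,np.c_[c,np.full(4,.006)]).astype(np.int32)],255)
    w=((h[:,:,2]>128)&(m>0)).astype(np.uint8)
    q,l,st,ce=cv2.connectedComponentsWithStats(w)
    for i in range(1,q):
        if st[i,4]>25: print('  ',st[i],ce[i].round(1),plane(n,[ce[i]],.018)[0,:2], plane(n,[ce[i]],.012)[0,:2])
E
```

```text
top0 x@y.31 0.5515582311673538 slope -0.09784882192091278 0.0003156284243720799 73
   [304 260  10  12  94] [308.4 265.2] [0.5114 0.2114] [0.5125 0.2114]
   [280 274  12   9  78] [285.7 277.9] [0.4849 0.2754] [0.4858 0.2757]
   [233 276  10  12  95] [237.5 281.7] [0.4904 0.4034] [0.4914 0.4044]
   [257 278  11  12  97] [261.9 283.3] [0.4782 0.3394] [0.4792 0.34  ]
   [292 291  41  16 322] [313.5 298.4] [0.4219 0.2085] [0.4226 0.2085]
   [231 305  46  15 324] [249.6 312.1] [0.4069 0.3784] [0.4074 0.3793]
top3 x@y.31 0.5515516681455513 slope -0.09772115265643479 0.0003111614838081947 73
   [304 260  10  12  99] [308.5 265.2] [0.5115 0.2112] [0.5126 0.2112]
   [280 273  12  10  84] [285.5 277.9] [0.485  0.2758] [0.486  0.2761]
   [232 276  12  12 104] [237.6 281.7] [0.4904 0.4031] [0.4914 0.4041]
   [256 278  13  12 106] [262.  283.3] [0.4783 0.339 ] [0.4792 0.3397]
   [231 291 102  29 694] [281.4 305.4] [0.4141 0.2943] [0.4147 0.2947]
side0 x@y.31 0.5513924084593695 slope -0.09699625430006596 0.0002601428485880713 73
   [243 248  69  68 241] [276.2 283.7] [0.5384 0.3446] [0.5439 0.3377
[... 241 characters left out ...]
328.5 311.2] [0.3839 0.3695] [0.3881 0.3629]
   [292 286  16  14 173] [299.9 292.6] [0.4735 0.3451] [0.4784 0.3383]
   [270 299  17  15 189] [278.2 305.6] [0.4863 0.4087] [0.4913 0.4024]
side3 x@y.31 0.5513710915360969 slope -0.09687204723613323 0.000258011087238931 73
   [242 248  70  69 276] [275.  284.9] [0.5381 0.3498] [0.5435 0.343 ]
   [311 256  16  13 150] [318.8 261.5] [0.5066 0.2171] [0.5118 0.2093]
   [ 295  258   72   76 1160] [331.5 296.4] [0.4064 0.3213] [0.4108 0.3143]
   [307 272  13  12 110] [312.6 276.9] [0.4833 0.2792] [0.4884 0.2719]
   [292 286  16  14 177] [299.8 292.6] [0.4736 0.3455] [0.4785 0.3387]
   [270 299  17  15 201] [278.3 305.7] [0.4859 0.4089] [0.4909 0.4025]
```

```bash
python3 - <<'E'
from h import *
np.set_printoptions(precision=4,suppress=True)
go((.417,.2964,.25),1.668)
im=cv2.imread('pics/top3.png'); v=im.max(2)
print(plane('top',[[231,313],[332.5,297]],.018))
m=((v<60)).astype(np.uint8); m[:285]=0;m[315:]=0;m[:,:255]=0;m[:,305:]=0
q,l,st,ce=cv2.connectedComponentsWithStats(m); i=1+st[1:,4].argmax(); print(st[i],ce[i],plane('top',[ce[i]],.07))
s=cv2.imread('pics/side3.png').max(2); m=(s<45).astype(np.uint8); m[:245]=0;m[300:]=0;m[:,:325]=0;m[:,350:]=0
q,l,st,ce=cv2.connectedComponentsWithStats(m); i=1+st[1:,4].argmax(); print(st[i],ce[i],plane('side',[ce[i]],.0625))
E
```

```text
t 6.4 pos [ 0.6155 -0.0005  0.2226] rot [ 3.137  -0.0113  0.2559] op 0.0598 grip 0.0 F [ 1.7  0.5 -0. ]
shift [-0.1166 -0.3373 -0.0303] turn [ 0.0118 -0.0061 -1.4121]
[[0.4105 0.4269 0.018 ]
 [0.4195 0.1586 0.018 ]]
[266 297  28  11 180] [280.4056 302.2889] [[0.4169 0.2921 0.07  ]]
[325 251  19  43 582] [333.9261 272.1271] [[0.4165 0.2942 0.0625]]
```

Emit:
arm_command --moves '[[[0.006,-0.035,-0.03],[0,0,-0.14],0.06],[[0.015,-0.075,-0.03],[0,0,-0.28],0.06],[[0.022,-0.115,-0.03],[0,0,-0.42],0.06],[[0.03,-0.155,-0.03],[0,0,-0.56],0.06],[[0.036,-0.197,-0.03],[0,0,-0.7],0.06]]'

```text
time: 6.9
tool_pos: [0.5974, 0.2008, 0.2452]
tool_rot: [-3.141, 0.0, 0.961]
contact_force: [0.5, 0.3, 0.1]
opening: 0.0599
grip_force: 0.0
```

```bash
python3 -c "
from h import *
go((.417,.2935,.18),1.668)"
```

```text
t 6.9 pos [0.5974 0.2008 0.2452] rot [-3.1414e+00  5.0000e-04  9.6110e-01] op 0.0599 grip 0.0 F [0.5 0.3 0.1]
shift [-0.0273 -0.2009  0.0653] turn [-3.000e-04  4.000e-04 -7.069e-01]
```

Emit:
arm_command --moves '[[[-0.005,-0.04,0.01],[0,0,-0.145],0.06],[[-0.01,-0.08,0.02],[0,0,-0.29],0.06],[[-0.016,-0.12,0.03],[0,0,-0.43],0.06],[[-0.022,-0.16,0.045],[0,0,-0.57],0.06],[[-0.027,-0.2,0.065],[0,0,-0.707],0.06]]'

```text
time: 7.4
tool_pos: [0.4173, 0.2934, 0.1805]
tool_rot: [3.14, -0.0, 1.668]
contact_force: [0.5, 1.1, -0.8]
opening: 0.06
grip_force: 0.0
```

```bash
python3 -c "
from h import *
go((.4165,.2935,.06),1.668)
for n in('top','side'):cv2.imwrite(f'pics/{n}4.png',robot.read_camera(n)[:,:,::-1])
a=cv2.imread('pics/top4.png')[190:340,200:350];b=cv2.imread('pics/side4.png')[190:340,200:390]
cv2.imwrite('pics/c6.png',cv2.resize(np.hstack([a,b]),(800,353),interpolation=cv2.INTER_CUBIC))
"
```

```text
t 7.4 pos [0.4173 0.2934 0.1805] rot [ 3.1403e+00 -5.0000e-04  1.6683e+00] op 0.06 grip 0.0 F [ 0.5  1.1 -0.8]
shift [ 1.000e-04 -1.000e-03  1.204e-01] turn [ 0.0012 -0.0005  0.0003]
```

View pics/c6.png

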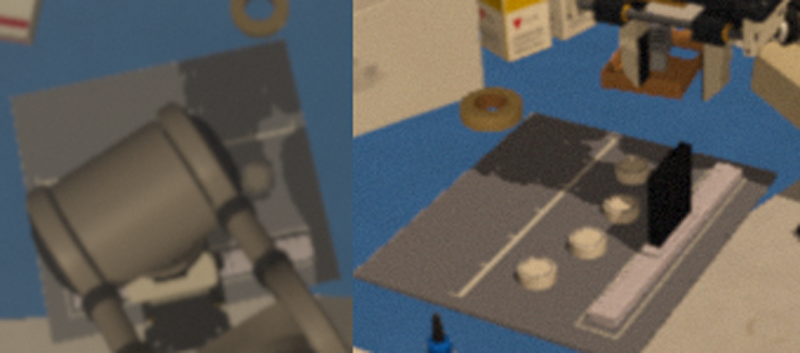

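Emit:
arm_command --moves '[[[0,-0.001,0.035],[0,0,0],0.06],[[0,-0.001,0.07],[0,0,0],0.06],[[0,-0.001,0.105],[0,0,0],0.06],[[0,-0.001,0.128],[0,0,0],0.06],[[0,-0.001,0.13],[0,0,0],0.06]]'

```text
time: 8.0
tool_pos: [0.4165, 0.2915, 0.048]
tool_rot: [-3.136, 0.002, 1.662]
contact_force: [0.3, -0.3, -0.1]
opening: 0.0602
grip_force: 0.0
```

Emit:
arm_command --moves '[[[0,0,0],[0,0,0],0.04],[[0,0,0],[0,0,0],0.03],[[0,0,0],[0,0,0],0.02],[[0,0,0],[0,0,0],0.01],[[0,0,0],[0,0,0],0.003]]' --squeeze 30

```text
time: 8.5
tool_pos: [0.4181, 0.2929, 0.0514]
tool_rot: [3.14, -0.0, 1.663]
contact_force: [-0.4, -0.4, 0.4]
opening: 0.0246
grip_force: 0.0
```

Emit:
arm_command --moves '[[[0,0,0],[0,0,0],0.003],[[0,0,0],[0,0,0],0.003],[[0,0,0],[0,0,0],0.003],[[0,0,0],[0,0,0],0.003],[[0,0,0],[0,0,0],0.003]]' --squeeze 45

```text
time: 9.0
tool_pos: [0.4177, 0.2927, 0.0509]
tool_rot: [-3.142, 0.0, 1.663]
contact_force: [-1.5, -0.5, 3.8]
opening: 0.0137
grip_force: 45.0
```

```bash
python3 -c "
from h import *
m=np.array([.9953,.0969])
go(tuple(np.array([.5515,.3095])-.0305*m)+(.0505,),1.668)
for n in ('top','side'): cv2.imwrite(f'pics/{n}5.png',robot.read_camera(n)[:,:,::-1])
"
```

```text
t 9.0 pos [0.4177 0.2927 0.0509] rot [-3.1415e+00  1.0000e-04  1.6628e+00] op 0.0137 grip 45.0 F [-1.5 -0.5  3.8]
shift [0.0043 0.1043 0.0003] turn [-0.0001  0.0001 -0.0052]
```

Emit:
arm_command --moves '[[[0,0.004,0],[0,0,-0.002],0.003],[[0.001,0.012,0],[0,0,-0.005],0.003],[[0.002,0.022,0],[0,0,-0.005],0.003],[[0.003,0.032,0],[0,0,-0.005],0.003],[[0.004,0.042,0],[0,0,-0.005],0.003]]'

```text
time: 9.6
tool_pos: [0.4583, 0.3005, 0.0509]
tool_rot: [-3.139, 0.001, 1.668]
contact_force: [-5.8, -1.6, 7.8]
opening: 0.0138
grip_force: 45.0
```

Emit:
arm_command --moves '[[[0,0.009,0],[0,0,0],0.003],[[0,0.018,0],[0,0,0],0.003],[[0,0.027,0],[0,0,0],0.003],[[0,0.036,0],[0,0,0],0.003],[[0,0.042,0],[0,0,0],0.003]]'

```text
time: 10.1
tool_pos: [0.5003, 0.3046, 0.0509]
tool_rot: [-3.139, 0.0, 1.668]
contact_force: [-7.3, -1.3, 8.4]
opening: 0.0139
grip_force: 45.0
```

```bash
python3 -c "
from h import *
m=np.array([.9953,.0969])
go(tuple(np.array([.5515,.3095])-.0305*m)+(.0505,),1.668)
for n in ('top','side'): cv2.imwrite(f'pics/{n}6.png',robot.read_camera(n)[:,:,::-1])
a=cv2.imread('pics/top6.png')[190:340,200:350];b=cv2.imread('pics/side6.png')[190:340,200:390]
cv2.imwrite('pics/c7.png',cv2.resize(np.hstack([a,b]),(800,353),interpolation=cv2.INTER_CUBIC))
"
```

```text
t 10.1 pos [0.5003 0.3046 0.0509] rot [-3.1393e+00  2.0000e-04  1.6679e+00] op 0.0139 grip 45.0 F [-7.3 -1.3  8.4]
shift [-0.0001  0.0209  0.0004] turn [-0.0023  0.0002 -0.0001]
```

View pics/c7.png

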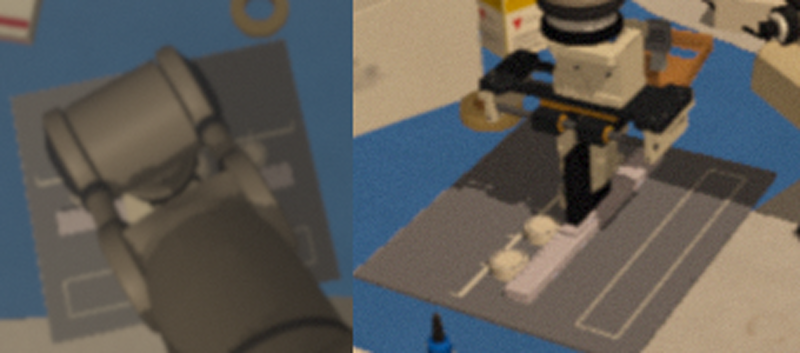

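Emit:
arm_command --moves '[[[0,0.006,0],[0,0,0],0.003],[[0,0.011,0],[0,0,0],0.003],[[0,0.015,0],[0,0,0],0.003],[[0,0.018,0],[0,0,0],0.003],[[0,0.0195,0],[0,0,0],0.003]]'

```text
time: 10.7
tool_pos: [0.5194, 0.3065, 0.0509]
tool_rot: [-3.139, 0.0, 1.668]
contact_force: [-6.6, -0.3, 9.5]
opening: 0.0136
grip_force: 45.0
```

Emit:
arm_command --moves '[[[0,0,0],[0,0,0],0.003],[[0,-0.005,0],[0,0,0],0.003],[[0,-0.02,0],[0,0,0],0.003],[[0,-0.04,0],[0,0,0],0.003],[[0,-0.06,0],[0,0,0],0.003]]'

```text
time: 11.2
tool_pos: [0.4612, 0.3008, 0.0509]
tool_rot: [3.139, -0.0, 1.668]
contact_force: [1.3, 1.0, -0.3]
opening: 0.0134
grip_force: 45.0
```

```bash
cat >> h.py <<'E'
def dishes(f,thr=128):
    np.set_printoptions(precision=4,suppress=True)
    n='top' if f.startswith('top') else 'side'; im=cv2.imread(f'pics/{f}.png'); h=cv2.cvtColor(im,cv2.COLOR_BGR2HSV)
    c=np.array([[.6402,.4802],[.6671,.1609],[.505,.144],[.475,.463]])
    m=np.zeros(h.shape[:2],np.uint8); cv2.fillPoly(m,[proj(n,np.c_[c,np.full(4,.006)]).astype(np.int32)],255)
    w=cv2.morphologyEx(((h[:,:,2]>thr)&(m>0)).astype(np.uint8),cv2.MORPH_OPEN,np.ones((5,5),np.uint8))
    q,l,st,ce=cv2.connectedComponentsWithStats(w)
    for i in range(1,q):
        if st[i,4]>25:
            P=plane(n,[ce[i]],.0165 if n=='top' else .012)[0,:2]; d=P-[.5515,.3095]
            print(f,st[i],P,'line x %.4f y %.4f'%(d@[.9953,.0969],d@[-.0969,.9953]))
E
python3 -c "
from h import *
m=np.array([.9953,.0969])
dishes('top3');dishes('side3')
go(tuple(np.array([.5515,.3095])-.0305*m)+(.0505,),1.668)
for n in ('top','side'): cv2.imwrite(f'pics/{n}7.png',robot.read_camera(n)[:,:,::-1])
dishes('top7');dishes('side7')
a=cv2.imread('pics/top7.png')[190:340,200:350];b=cv2.imread('pics/side7.png')[190:340,200:390]
cv2.imwrite('pics/c8.png',cv2.resize(np.hstack([a,b]),(800,353),interpolation=cv2.INTER_CUBIC))
"
```

```text
top3 [304 260  10  11  97] [0.5121 0.2112] line x -0.0487 y -0.0941
top3 [233 277  10   9  84] [0.4921 0.4034] line x -0.0500 y 0.0992
side3 [312 256  14  12 138] [0.5129 0.2086] line x -0.0482 y -0.0967
side3 [293 287   7   7  43] [0.4914 0.3347] line x -0.0574 y 0.0309
side3 [271 300  15  13 163] [0.4927 0.4022] line x -0.0495 y 0.0980
t 11.2 pos [0.4612 0.3008 0.0509] rot [ 3.1386 -0.0005  1.6678] op 0.0134 grip 45.0 F [ 1.3  1.  -0.3]
shift [-0.0001  0.0602  0.0006] turn [ 0.003  -0.0005 -0.0002]
side7 [267 279  15  13 170] [0.545 0.345] line x -0.0030 y 0.0360
side7 [252 294  15  13 180] [0.539  0.4069] line x -0.0030 y 0.0981
```

View pics/c8.png

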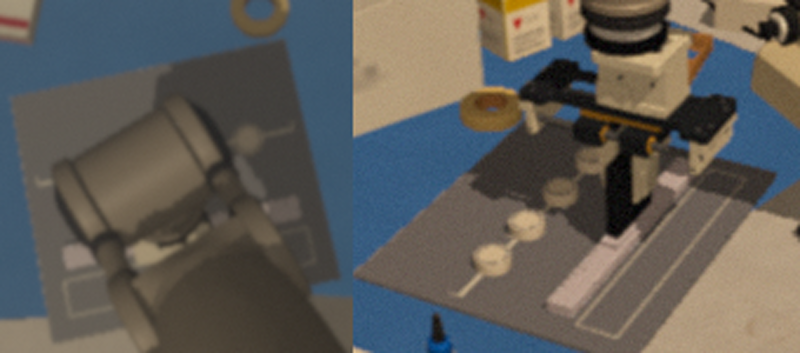

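Emit:
arm_command --moves '[[[0,0.015,0],[0,0,0],0.003],[[0,0.032,0],[0,0,0],0.003],[[0,0.046,0],[0,0,0],0.003],[[0,0.055,0],[0,0,0],0.003],[[0,0.059,0],[0,0,0],0.003]]'

```text
time: 11.8
tool_pos: [0.5195, 0.3064, 0.0508]
tool_rot: [-3.14, 0.0, 1.667]
contact_force: [-6.7, -1.1, 9.1]
opening: 0.0139
grip_force: 45.0
```

Emit:
arm_command --moves '[[[0,0.002,0],[0,0,0],0.003],[[0,0.003,0],[0,0,0],0.003],[[0,0.003,0],[0,0,0],0.003],[[0,0.003,0],[0,0,0],0.003],[[0,-0.002,0],[0,0,0],0.003]]'

```text
time: 12.3
tool_pos: [0.5186, 0.3064, 0.0508]
tool_rot: [3.139, -0.0, 1.668]
contact_force: [2.9, -0.6, 8.5]
opening: 0.0137
grip_force: 45.0
```

Emit:
arm_command --moves '[[[0,-0.01,0],[0,0,0],0.003],[[0,-0.03,0],[0,0,0],0.003],[[0,-0.05,0],[0,0,0],0.003],[[0,-0.07,0],[0,0,0],0.003],[[0,-0.085,0],[0,0,0],0.003]]'

```text
time: 12.8
tool_pos: [0.4318, 0.2979, 0.0508]
tool_rot: [3.141, -0.0, 1.668]
contact_force: [5.9, 0.6, -2.5]
opening: 0.014
grip_force: 45.0
```

```bash
python3 -c "
from h import *
go((.417,.2964,.051),1.668)
for n in ('top','side'): cv2.imwrite(f'pics/{n}8.png',robot.read_camera(n)[:,:,::-1])
for t in (70,100,128): dishes('top8',t);dishes('side8',t)
"
```

```text
t 12.8 pos [0.4318 0.2979 0.0508] rot [ 3.1407e+00 -1.0000e-04  1.6681e+00] op 0.014 grip 45.0 F [ 5.9  0.6 -2.5]
shift [-0.     -0.0149 -0.0002] turn [ 0.0009 -0.0001  0.0001]
top8 [ 206  219   90   71 4267] [0.561 0.375] line x 0.0158 y 0.0643
top8 [297 242  16  14 176] [0.5588 0.2164] line x -0.0017 y -0.0934
top8 [302 265   8   7  53] [0.5053 0.2201] line x -0.0546 y -0.0845
side8 [284 240   7  10  66] [0.6237 0.1837] line x 0.0597 y -0.1322
side8 [294 252  15  12 158] [0.5589 0.2167] line x -0.0016 y -0.0931
side8 [316 253   8  10  67] [0.5203 0.1931] line x -0.0423 y -0.1128
side8 [ 205  265   97   60 3437] [0.5594 0.3948] line x 0.0161 y 0.0841
top8 [302 245   6   7  41] [0.56   0.2165] line x -0.0005 y -0.0934
top8 [253 252   6   5  30] [0.5596 0.3492] line x 0.0119 y 0.0387
top8 [280 255  14  18 139] [0.523  0.2689] line x -0.0323 y -0.0376
top8 [224 257  17  14 183] [0.5405 0.4121] line x -0.0010 y 0.1031
top8 [241 261  43  24 534] [0.5041 0.3307] line x -0.0451 y 0.0257
side8 [285 241   5   8  40] [0.6236 0.1836] line x 0.0595 y -0.1323
side8 [316 255   7   7  44] [0.5202 0.1956] line x -0.0422 y -0.1104
side8 [ 210  266   82   58 2457] [0.5622 0.3998] line x 0.0194 y 0.0888
side8 [290 287   8   9  69] [0.4946 0.3404] line x -0.0536 y 0.0363
top8 [229 258  11  12 108] [0.5411 0.4086] line x -0.0007 y 0.0996
side8 [266 279  15  13 175] [0.5472 0.3445] line x -0.0009 y 0.0353
side8 [251 293  16  14 190] [0.541  0.4067] line x -0.0010 y 0.0977
```

Emit:
arm_command --moves '[[[0,-0.008,0],[0,0,0],0.003],[[0,-0.013,0],[0,0,0],0.003],[[0,-0.015,0],[0,0,0],0.003],[[0,-0.015,0],[0,0,0],0.003],[[0,-0.015,0],[0,0,0],0.003]]'

```text
time: 13.4
tool_pos: [0.418, 0.2966, 0.0508]
tool_rot: [-3.142, -0.0, 1.668]
contact_force: [-0.3, 0.7, 4.2]
opening: 0.0138
grip_force: 45.0
```

Emit:
arm_command --moves '[[[0,0,0],[0,0,0],0.02],[[0,0,0],[0,0,0],0.04],[[0,0,0],[0,0,0],0.06],[[0,0,0],[0,0,0],0.06],[[0,0,0],[0,0,0],0.06]]'

```text
time: 13.9
tool_pos: [0.4178, 0.2964, 0.0506]
tool_rot: [-3.141, 0.0, 1.668]
contact_force: [0.1, -0.7, 0.3]
opening: 0.0476
grip_force: 0.0
```

Emit:
arm_command --moves '[[[0,0,-0.02],[0,0,0],0.06],[[0,0,-0.06],[0,0,0],0.06],[[0,0,-0.1],[0,0,0],0.06],[[0,0,-0.14],[0,0,0],0.06],[[0,0,-0.18],[0,0,0],0.06]]'

```text
time: 14.4
tool_pos: [0.4176, 0.2964, 0.2324]
tool_rot: [-3.141, 0.0, 1.668]
contact_force: [2.1, 0.7, 0.7]
opening: 0.0599
grip_force: 0.0
```

```bash
python3 -c "
from h import *
go((.60,.19,.24),.96)
for n in ('top','side'): cv2.imwrite(f'pics/{n}9.png',robot.read_camera(n)[:,:,::-1])
for t in (100,128): dishes('top9',t);dishes('side9',t)
"
```

```text
t 14.4 pos [0.4176 0.2964 0.2324] rot [-3.1415e+00  1.0000e-04  1.6678e+00] op 0.0599 grip 0.0 F [2.1 0.7 0.7]
shift [-0.1236  0.1713 -0.0076] turn [-1.000e-04  2.000e-04  7.078e-01]
top9 [270 238  24  33 334] [0.5514 0.2787] line x -0.0031 y -0.0307
top9 [302 245   6   6  36] [0.5612 0.2162] line x 0.0006 y -0.0938
top9 [ 220  247   63   41 1567] [0.5202 0.3627] line x -0.0260 y 0.0559
side9 [306 247   8   7  52] [0.5605 0.1767] line x -0.0039 y -0.1331
side9 [318 258   7   5  35] [0.511  0.2007] line x -0.0509 y -0.1043
side9 [246 265  50  50 811] [0.5449 0.3601] line x -0.0016 y 0.0510
side9 [248 269   7   5  35] [0.6261 0.3262] line x 0.0758 y 0.0093
side9 [240 271   6   6  35] [0.6365 0.3452] line x 0.0881 y 0.0273
side9 [222 290   7   5  35] [0.6229 0.4237] line x 0.0822 y 0.1067
side9 [275 299   6   6  36] [0.5013 0.3912] line x -0.0421 y 0.0862
side9 [239 311   5   6  30] [0.5422 0.4663] line x 0.0060 y 0.1570
side9 [281 266  14  12 142] [0.5519 0.2827] line x -0.0022 y -0.0267
side9 [266 279  15  13 174] [0.5471 0.3445] line x -0.0010 y 0.0352
side9 [251 293  16  14 190] [0.5409 0.4066] line x -0.0011 y 0.0976
```

Emit:
arm_command --moves '[[[-0.015,0.03,-0.01],[0,0,0.142],0.06],[[-0.042,0.07,-0.01],[0,0,0.284],0.04],[[-0.07,0.11,-0.01],[0,0,0.425],0.02],[[-0.097,0.145,-0.01],[0,0,0.567],0],[[-0.124,0.171,-0.01],[0,0,0.708],0]]' --squeeze 10

```text
time: 15.0
tool_pos: [0.6017, 0.1883, 0.2392]
tool_rot: [-3.141, 0.001, 0.954]
contact_force: [-0.1, 0.3, -0.5]
opening: 0.0326
grip_force: 0.0
```

```bash
python3 -c "
from h import *
go((.615,-.01,.24),.26)
"
```

```text
t 15.0 pos [0.6017 0.1883 0.2392] rot [-3.1407e+00  1.1000e-03  9.5350e-01] op 0.0326 grip 0.0 F [-0.1  0.3 -0.5]
shift [-0.154   0.1257 -0.0007] turn [-5.000e-04  1.400e-03  6.935e-01]
```

Emit:
arm_command --moves '[[[-0.025,0.02,0],[0,0,0.14],0],[[-0.06,0.05,0],[0,0,0.28],0],[[-0.095,0.078,0],[0,0,0.42],0],[[-0.125,0.105,0],[0,0,0.56],0],[[-0.154,0.126,0],[0,0,0.694],0]]'

```text
time: 15.5
tool_pos: [0.6148, -0.0109, 0.2395]
tool_rot: [-3.141, 0.002, 0.259]
contact_force: [0.3, 0.0, -0.2]
opening: 0.0006
grip_force: 0.0
```

```bash
python3 -c "
from h import *
go((.56,-.18,.24),-.3)
"
```

```text
t 15.5 pos [ 0.6148 -0.0109  0.2395] rot [-3.1413e+00  1.5000e-03  2.5930e-01] op 0.0006 grip 0.0 F [ 0.3  0.  -0.2]
shift [-0.0963  0.1494 -0.0004] turn [1.000e-04 1.600e-03 5.593e-01]
```

Emit:
arm_command --moves '[[[-0.01,0.03,0],[0,0,0.12],0],[[-0.025,0.065,0],[0,0,0.26],0],[[-0.045,0.1,0],[0,0,0.4],0],[[-0.07,0.13,0],[0,0,0.53],0],[[-0.096,0.149,0],[0,0,0.559],0]]'

```text
time: 16.0
tool_pos: [0.5606, -0.1799, 0.2393]
tool_rot: [3.141, 0.002, -0.299]
contact_force: [0.9, -0.0, 0.3]
opening: 0.0003
grip_force: 0.0
```

```bash
python3 -c "
from h import *
go((.5325,-.184,.08),-.3)
for n in ('top','side'): cv2.imwrite(f'pics/{n}10.png',robot.read_camera(n)[:,:,::-1])
for t in (100,128): dishes('top10',t);dishes('side10',t)
a=cv2.imread('pics/top10.png')[190:340,200:350];b=cv2.imread('pics/side10.png')[150:300,200:390]
cv2.imwrite('pics/c9.png',cv2.resize(np.hstack([a,b]),(800,353),interpolation=cv2.INTER_CUBIC))
"
```

```text
t 16.0 pos [ 0.5606 -0.1799  0.2393] rot [ 3.1413e+00  1.6000e-03 -2.9850e-01] op 0.0003 grip 0.0 F [ 0.9 -0.   0.3]
shift [-0.0254  0.0121  0.1593] turn [0.0003 0.0016 0.0015]
top10 [297 242  14  14 157] [0.5587 0.2181] line x -0.0017 y -0.0917
top10 [274 248  14  13 157] [0.5517 0.2825] line x -0.0024 y -0.0269
top10 [250 252  14  14 161] [0.5466 0.3475] line x -0.0012 y 0.0383
top10 [227 257  14  14 162] [0.5406 0.4095] line x -0.0012 y 0.1006
side10 [ 211  239  118   86 5042] [0.5642 0.3364] line x 0.0153 y 0.0255
top10 [300 244   9   9  75] [0.5598 0.2174] line x -0.0007 y -0.0924
top10 [276 249  10  10  84] [0.5529 0.282 ] line x -0.0012 y -0.0275
top10 [253 254   9  10  80] [0.5471 0.3465] line x -0.0008 y 0.0373
top10 [230 259   9  10  83] [0.5412 0.4087] line x -0.0007 y 0.0997
side10 [295 252  14  12 148] [0.5584 0.2151] line x -0.0022 y -0.0946
side10 [281 265  14  13 163] [0.5526 0.2813] line x -0.0016 y -0.0282
side10 [266 279  15  13 176] [0.5471 0.3446] line x -0.0010 y 0.0353
side10 [251 293  16  14 193] [0.5413 0.4064] line x -0.0008 y 0.0975
```

View pics/c9.png

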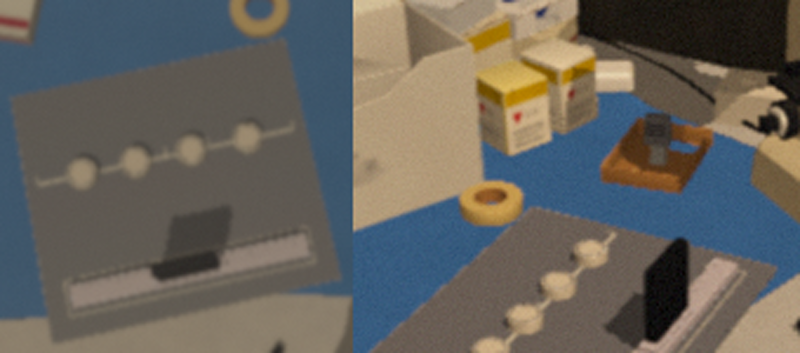

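Emit:
arm_command --moves '[[[-0.01,0.005,0.03],[0,0,0],0],[[-0.02,0.01,0.07],[0,0,0],0],[[-0.025,0.012,0.11],[0,0,0],0],[[-0.025,0.012,0.145],[0,0,0],0],[[-0.025,0.012,0.16],[0,0,0],0]]'

```text
time: 16.6
tool_pos: [0.532, -0.1803, 0.0767]
tool_rot: [-3.14, 0.006, -0.292]
contact_force: [0.8, -0.2, -1.0]
opening: 0.0004
grip_force: 0.0
```

Emit:
arm_command --moves '[[[0,0,0.006],[0,0,0],0],[[0,0,0.012],[0,0,0],0],[[0,0,0.018],[0,0,0],0],[[0,0,0.024],[0,0,0],0],[[0,0,0.027],[0,0,0],0]]'

```text
time: 17.1
tool_pos: [0.5352, -0.1821, 0.0591]
tool_rot: [3.141, -0.004, -0.293]
contact_force: [-17.1, 8.3, 58.3]
opening: 0.0005
grip_force: 29.1
```

Emit:
arm_command --moves '[[[0,0,-0.008],[0,0,0],0],[[0,0,-0.014],[0,0,0],0],[[0,0,-0.02],[0,0,0],0],[[0,0,-0.02],[0,0,0],0],[[0,0,-0.02],[0,0,0],0]]'

```text
time: 17.6
tool_pos: [0.5341, -0.182, 0.0736]
tool_rot: [3.142, 0.0, -0.293]
contact_force: [-0.1, -0.3, 0.0]
opening: -0.0001
grip_force: 0.0
```

```bash
python3 -c "
from h import *
go((.5325,-.184,.065),-.3)
for n in ('top','side'): cv2.imwrite(f'pics/{n}11.png',robot.read_camera(n)[:,:,::-1])
dishes('top11',128);dishes('side11',128)
a=cv2.imread('pics/top11.png')[185:285,400:500];b=cv2.imread('pics/side11.png')[120:220,310:410]
cv2.imwrite('pics/c10.png',cv2.resize(np.hstack([a,b]),(800,400),interpolation=cv2.INTER_CUBIC))
"
```

```text
t 17.6 pos [ 0.5341 -0.182   0.0736] rot [ 3.1415  0.     -0.2932] op -0.0001 grip 0.0 F [-0.1 -0.3  0. ]
shift [-0.0009  0.0024  0.0086] turn [0.0001 0.     0.0068]
top11 [300 244  10  10  85] [0.559  0.2166] line x -0.0015 y -0.0932
top11 [276 249  10  10  86] [0.5529 0.2823] line x -0.0012 y -0.0272
top11 [253 254   9  10  80] [0.5471 0.3465] line x -0.0008 y 0.0373
top11 [230 259  10  10  88] [0.5411 0.4079] line x -0.0008 y 0.0990
side11 [295 252  14  12 144] [0.5587 0.2152] line x -0.0019 y -0.0945
side11 [281 265  14  13 156] [0.5528 0.2807] line x -0.0015 y -0.0287
side11 [266 279  15  13 174] [0.5471 0.3445] line x -0.0010 y 0.0352
side11 [251 293  16  14 189] [0.5411 0.4067] line x -0.0009 y 0.0978
```

View pics/c10.png

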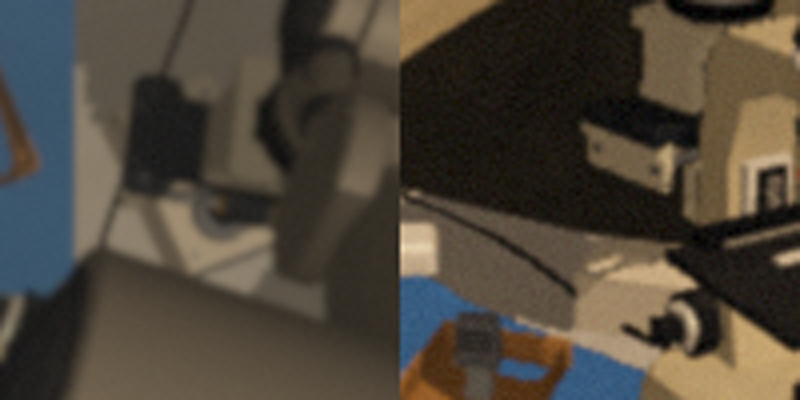

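Emit:
arm_command --moves '[[[-0.0025,0.001,0.002],[0,0,0],0],[[-0.0025,0.001,0.005],[0,0,0],0],[[-0.0025,0.001,0.007],[0,0,0],0],[[-0.0025,0.001,0.008],[0,0,0],0],[[-0.0025,0.001,0.008],[0,0,0],0]]'

```text
time: 18.2
tool_pos: [0.5312, -0.1821, 0.0656]
tool_rot: [3.142, 0.001, -0.293]
contact_force: [-1.2, 0.4, 2.6]
opening: 0.0004
grip_force: 0.9
```

Emit:
arm_command --moves '[[[0,0,0.001],[0,0,0],0],[[0,0,0.002],[0,0,0],0],[[0,0,0.003],[0,0,0],0],[[0,0,0.003],[0,0,0],0],[[0,0,0.003],[0,0,0],0]]'

```text
time: 18.7
tool_pos: [0.5314, -0.1822, 0.0629]
tool_rot: [3.141, -0.0, -0.293]
contact_force: [-0.7, 0.2, 2.9]
opening: 0.0007
grip_force: 1.6
```

Emit:
arm_command --moves '[[[0,0,0.001],[0,0,0],0],[[0,0,0.002],[0,0,0],0],[[0,0,0.003],[0,0,0],0],[[0,0,0.003],[0,0,0],0],[[0,0,0.003],[0,0,0],0]]'

```text
time: 19.2
tool_pos: [0.5315, -0.1823, 0.0602]
tool_rot: [3.141, -0.0, -0.293]
contact_force: [-2.7, 1.2, 8.7]
opening: 0.0004
grip_force: 3.8
```

Emit:
arm_command --moves '[[[0,0,0.001],[0,0,0],0],[[0,0,0.002],[0,0,0],0],[[0,0,0.002],[0,0,0],0],[[0,0,0.002],[0,0,0],0],[[0,0,0.002],[0,0,0],0]]'

```text
time: 19.7
tool_pos: [0.5315, -0.1823, 0.0599]
tool_rot: [3.141, -0.001, -0.293]
contact_force: [-7.5, 2.9, 20.7]
opening: 0.0007
grip_force: 10.5
```

Emit:
arm_command --moves '[[[0,0,-0.01],[0,0,0],0],[[0,0,-0.03],[0,0,0],0],[[0,0,-0.06],[0,0,0],0],[[0,0,-0.1],[0,0,0],0],[[0,0,-0.14],[0,0,0],0]]'

```text
time: 20.2
tool_pos: [0.5313, -0.1821, 0.1985]
tool_rot: [-3.141, 0.001, -0.293]
contact_force: [0.1, -0.1, 0.3]
opening: 0.0005
grip_force: 0.0
```

```bash
python3 -c "
from h import *
go((.5325,-.184,.065),-.3)
for n in ('top','side'): cv2.imwrite(f'pics/{n}12.png',robot.read_camera(n)[:,:,::-1])
dishes('top12',128);dishes('side12',128)
d=cv2.absdiff(cv2.imread('pics/side12.png'),cv2.imread('pics/side10.png')).max(2)
print('mat/tray diff side',(d[200:340,200:360]>40).sum())
d=cv2.absdiff(cv2.imread('pics/top12.png'),cv2.imread('pics/top10.png')).max(2)
print('mat diff top',(d[205:335,200:345]>40).sum())
"
```

```text
t 20.2 pos [ 0.5313 -0.1821  0.1985] rot [-3.1414e+00  8.0000e-04 -2.9330e-01] op 0.0005 grip 0.0 F [ 0.1 -0.1  0.3]
shift [0.0019 0.0015 0.1335] turn [-0.0002  0.0008  0.0067]
top12 [300 244  10   9  81] [0.56   0.2165] line x -0.0006 y -0.0934
top12 [276 249  10  10  85] [0.5528 0.2821] line x -0.0013 y -0.0274
top12 [253 254   9  10  81] [0.547  0.3464] line x -0.0009 y 0.0372
top12 [230 259   9  10  84] [0.541  0.4086] line x -0.0008 y 0.0996
side12 [295 252  14  12 147] [0.5584 0.2152] line x -0.0023 y -0.0945
side12 [281 265  14  13 162] [0.5526 0.2815] line x -0.0017 y -0.0280
side12 [266 279  15  13 174] [0.5473 0.3445] line x -0.0008 y 0.0353
side12 [251 293  16  14 190] [0.541  0.4065] line x -0.0010 y 0.0975
mat/tray diff side 5
mat diff top 0
```

```bash
python3 -c "
from cell import robot
print(robot.hand_in())"
```

```text
the job is handed in; nothing more can be done
None
```

The job is handed in, though `hand_in()` returned no verdict. The last pictures put all four dishes about 1–2 mm from the white line. The straightedge stands released in its frame, the plug is in the carton tray, and I pressed the start button to its stop and released it.

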